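# Slide the red swatch board out over the end of the ledge

## Robot

A 6-joint arm with a two-finger parallel gripper is mounted at the origin on the work surface. World frame = base frame: x ahead of the robot, y to its left, z up, the work surface at z = 0. Lengths are in mm, angles in rad, forces in N, time in s.
With the tool pointing down it reaches from about 350 to 875 mm from the base axis. Payload 4.2 kg.
Tool frame: the origin (TCP) lies midway between the tips of the shut fingers; the grasp point (between the pads) lies 19 mm behind it; z points along the fingers, y is the line along which they close (so a half turn about z gives the same grasp; the last joint's range is limited). The gripper opens to 85 mm and grips with 20 to 120 N. Pads are 22 mm wide; open, the fingers measure 114 mm over their backs; the gripper's body (76 mm by 85 mm) begins 54 mm behind the grasp point. The pads swing forward as they close: fully open they stand 13 mm farther back than shut.
Start: joints at [-1.038, 0.385, 0.008, 0, -1.194, -0.259], TCP at [169.011, -601.693, 231.312] pointing down, gripper open.
Joint ranges: [-3.14, 3.14], [-1.21, 2.06], [-1.07, 1.41], [-3.16, 2.05], [-2.99, -0.16], [-3.1, 3.1]. Speed limits (rad/s): [2.79, 2.79, 3.14, 3.14, 3.14, 3.14].

## Interface

Orientations are given as a unit quaternion [x, y, z, w].
In Python, from bench import arm gives the robot as it stands.
- The arm moves only by the tool send_rows, never from a script. Its argument "targets" is a list of rows, each an object of numbers: "gripper": the gripper command: -1 is fully open, 1 is shut, values between are in proportion; "x", "y", "z": the shift along the tool's x, y, z in cm; "ax", "ay", "az": the turn, a rotation vector about the tool's x, y, z in degrees. A call has 1 to 5 rows; each row shifts and turns the commanded pose from where the row before left it, along the tool's axes as they then stand; what a row does not reach is not made up. A row lasts 1/12 s, in which the tool goes at most 41.7 mm and 7.16 degrees, less where a joint would pass 70% of its speed; a pose out of reach is approached as far as the arm can. A call is refused whole if a number of a shift passes 4.17 or a number of a turn 7.16, either way. A call with a gripper value outside its range is refused whole. The fingers move at their own pace and stop on an object; the grip force is fixed at half the most. Time passes only in rows, so rows that do not move let the fingers close. It gives the time, the measured TCP pose, the force, the opening and the grip force at its end, in the units of the state.
- arm.read_state(): the state, without advancing time (a new reading comes with each control period).
- arm.get_image(name): name is "side" or "top"; returns (picture, depth): 420x560x3 uint8, red, green, blue; 420x560 float32, mm along the optical axis (not along the pixel's ray), 0 where there is no reading.
- arm.camera_model(name): a dict with "fx", "fy", "cx", "cy" (pixels), "cam_to_world" (4x4, takes a point from camera to world coordinates). Camera axes: x right, y down, z forward; pixel columns grow to the right and rows downward; lengths in mm; the calibration is good to about 2 mm. A picture is of the moment at which its call begins. camera_model takes no time and is no camera call.
- arm.job_done(): hands the job in; it is judged then, once.
Trained networks look in the newest picture that a camera, given by its name, has taken for a name from the list of things; names that differ only in an ending like _2 or _b are one class to them, and where a whole thing is asked for, a point or a joint stands for the part that bears it (a point fixed in the world has none). Each returns a list of dicts, best first, with "score" (0 to 1); they miss things now and then, are a little off and sometimes report something else, mostly with a low value. They report only what shows in the picture. A call takes as long as a camera call. They do not tell look-alikes from the thing itself.
- arm.boxes_of(camera, thing): "rect" ([left, top, width, height] in pixels, round what is visible of it).
The state is a dict: "clock": time; "joints": joint angles; "joint_vel": joint speeds; "joint_efforts": joint torques, N m; "position": TCP position; "ee_rot": TCP orientation; "contact_force": force on the tool from outside, world axes, zero at the start; "wrist_torque": the same for the moment, N m; "gripper_width": finger opening in mm; "grasp_force": force on a finger pad.
Only numpy, scipy, OpenCV 4.12 (cv2) and the standard library are available. Lean on these libraries where they do the work, as an engineer would, in place of code of your own. Each camera call takes 0.05 s, during which the arm holds its last target. There are 200 camera calls.

## Task

Push the swatch board with the red and pink nail tips along the wooden ledge, without picking it up, until about a third of its length sticks out past the ledge's free end (the end away from the two polish bottles and the gel pot), so that a client can take it by its edge. Leave it lying flat and straight in line with the ledge, and leave the blue-green board and everything else where they stand.

Things in the scene. Friction and masses are not known exactly. Their poses are not given: they have to be found in the camera images.
- red_board: the board to push: loose white acrylic plate, 80 mm (x) x 150 mm (y, lengthwise) x 6 mm thick, about 0.1 kg, two rows of flat red and pink nail tips on top. It lies on the ledge in the front or back lane, up to 7 degrees askew, its -y end 30 to 120 mm inside the free end. Origin: centre of its underside; z up.
- blue_board: the other board, same shape and size, with blue, teal and green nail tips; it lies beside the red one in the other lane (lane centres 116 mm apart). Origin: centre of its underside. Not to be moved.
- ledge: fixed display ledge: oak board 250 mm (x) x 460 mm (y, length) x 18 mm on brass legs, its top 90 mm above the desk. Origin: on the desk under its centre; +x away from the robot, -y towards the free end. The two lanes run along y at x = -58 and +58 mm. A thin brass rail, 24 mm high, runs along the back edge at x = +119 mm; front and both ends are open.
- ledge_end (a point): the middle of the free end's top edge (on the ledge's top surface, at ledge x = 0, y = -230 mm, 90 mm above the desk); same axes as the ledge, so points past the end have negative y.
- polish_pink: loose nail-polish bottle, pink, 32 mm across, 72 mm tall, standing on the ledge near the end opposite the free end (ledge y about +190 mm). Origin: centre of its underside.
- polish_plum: loose nail-polish bottle, dark plum with a black cap, 32 mm across, 72 mm tall, standing beside the pink one. Origin: centre of its underside.
- gel_pot: loose white gel pot with a metal lid, 44 mm across, 34 mm tall, standing on the ledge beside the polish bottles, nearest the front. Origin: centre of its underside.
- buffer: loose lilac nail buffer block, 95 x 26 x 26 mm, lying on the desk right of the ledge. Origin: centre of its underside.
- spray: loose green spray bottle with a white head, 58 mm across, 181 mm tall, standing on the desk right of the ledge. Origin: centre of its underside.
- remover: loose white bottle, 44 mm across, 88 mm tall, standing on the desk left of the ledge. Origin: centre of its underside.
Mind the look-alikes: they are no part of the job. Leave any orange or purple look-alike of the red_board alone.

How it is judged:
By the outcome, as a careful person would: the job done as asked, in the order asked, and still so for the second after the job is handed in, with the robot touching nothing.
It also fails if it takes over 38 s, if anything falls off the work surface, if the arm or the gripper's body presses on something with over 40 N, if the wrist force passes 120 N, or if a joint passes its speed limit or range.

## Working session

There is one attempt and no reset: what is moved stays moved. The work goes in short steps, Python scripts to look and compute and a tool call to move; the robot and the scene stay as the last step left them, time stands still between calls to the robot, and variables do not carry over. Pictures are saved under pics/ and viewed, at most 10 in all, crops included, and the job is handed in when it is done.

Besides the shell and the picture viewer there is one more tool, called after "Request:" by a JSON object that holds its "api" and its "payload", one argument or row to a line. send_rows: Moves the arm, as the interface text tells. Its arguments: {"type":"object","properties":{"targets":{"type":"array"}},"required":["targets"]}

```bash
ls; mkdir -p pics; python3 - <<'E'
from bench import arm
import cv2
for c in ("top","side"):
    im,d=arm.get_image(c); cv2.imwrite(f"pics/{c}0.png",im[:,:,::-1])
    for t in ("red_board","blue_board","ledge","gel_pot","spray"):
        print(c,t,[( [round(v) for v in b["rect"]],round(b["score"],2)) for b in arm.boxes_of(c,t)[:4]])
s=arm.read_state();print(s["clock"],s["position"],s["ee_rot"])
E
```

```text
pics
top red_board [([336, 113, 57, 50], 0.85), ([243, 149, 65, 33], 0.84), ([341, 260, 66, 46], 0.74), ([150, 269, 55, 73], 0.74)]
top blue_board [([220, 198, 65, 35], 0.7)]
top ledge [([139, 136, 193, 116], 0.75)]
top gel_pot [([142, 212, 24, 20], 0.61), ([223, 197, 64, 38], 0.2), ([421, 266, 39, 34], 0.2)]
top spray [([442, 142, 42, 36], 0.8)]
side red_board [([354, 200, 40, 41], 0.96), ([227, 170, 54, 16], 0.91), ([274, 346, 79, 40], 0.77), ([191, 395, 77, 25], 0.55)]
side blue_board [([238, 213, 62, 46], 0.7)]
side ledge [([130, 175, 194, 168], 0.85), ([240, 212, 59, 47], 0.5)]
side gel_pot [([210, 291, 23, 22], 0.74), ([237, 214, 61, 48], 0.55)]
side spray [([306, 111, 16, 50], 0.85)]
0.6 [ 169.0141576  -601.68816843  231.32268262] [-1.36478289e-01  9.90643062e-01 -1.17664334e-05  3.82481521e-06]
```

View pics/top0.png

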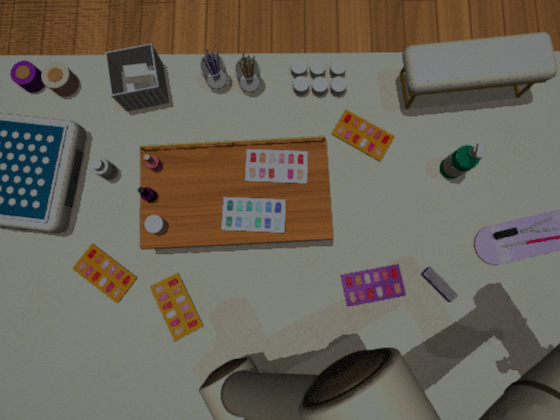

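View pics/side0.png

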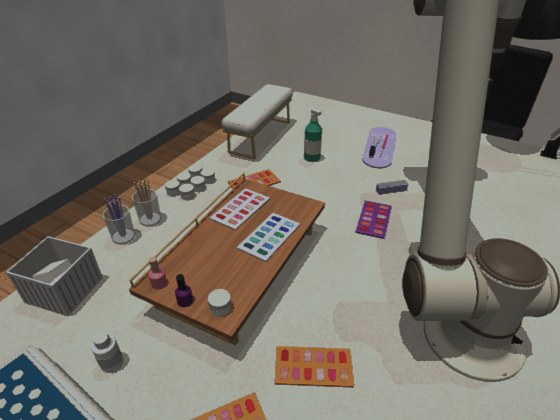

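Top view: the red/pink-tipped white plate lies on the ledge's back lane at (277,166), and the blue-green one is in the front lane at (253,215). The free end is on the right (col ~330). Look-alikes are orange at (363,135), (105,272), (177,306) and purple at (373,285), all on the desk. I choose (277,166) because it is white and on the ledge.

```bash
cat > h.py <<'E'
from bench import arm
import cv2, numpy as np
def cloud(c):
    im,d=arm.get_image(c); m=arm.camera_model(c); v,u=np.mgrid[:420,:560]
    P=np.stack([(u-m["cx"])/m["fx"]*d,(v-m["cy"])/m["fy"]*d,d,np.ones_like(d)],-1)@np.array(m["cam_to_world"]).T
    return im,d,P[...,:3]
def rect(P,mask):
    p=P[mask][:,:2].astype(np.float32); return cv2.minAreaRect(p),np.median(P[mask][:,2]),len(p)
def plates(name=None,c="top"):
    im,d,P=cloud(c)
    if name: cv2.imwrite(name,im[:,:,::-1])
    hsv=cv2.cvtColor(im,cv2.COLOR_RGB2HSV); z=P[...,2]
    if name: cv2.imwrite(name,im[:,:,::-1])
    L=((z>80)&(z<105)&(d>0))
    wood=(hsv[...,0]<22)&(hsv[...,1]>120)
    return im,d,P,hsv,L,wood
E
python3 - <<'E'
from h import *
im,d,P,hsv,L,wood=plates()
cv2.imwrite("pics/crop.png",cv2.resize(im[120:260,130:345],None,fx=3.6,fy=3.6,interpolation=cv2.INTER_CUBIC)[:,:,::-1])
z=P[...,2]
n,lab,st,_=cv2.connectedComponentsWithStats(L.astype(np.uint8))
k=1+np.argmax(st[1:,4]); print("ledge",rect(P,lab==k)); 
print([round(float(x)) for x in z[150:235:8,200]],[round(float(x),1) for x in z[166,236:330:6]])
print(hsv[150:184:3,250].tolist())
for nm,(r0,r1,c0,c1) in dict(red=(144,188,236,316),blue=(190,238,214,294)).items():
    m=np.zeros_like(L); s=hsv[r0:r1,c0:c1]; woodm=(s[...,0]>=4)&(s[...,0]<20)&(s[...,1]>130)
    w=(s[...,1]<90)&(s[...,2]>110)&L[r0:r1,c0:c1]; m[r0:r1,c0:c1]=w
    r=rect(P,m); print(nm,r,cv2.boxPoints(r[0]).round().tolist())
for t in ("polish_pink","polish_plum"): print(t,[(b["rect"],b["score"]) for b in arm.boxes_of("top",t)[:2]])
E
```

```text
ledge (((536.8154907226562, 76.31535339355469), (250.06996154785156, 461.09185791015625), 2.8745083808898926), np.float64(89.45330471923899), 18493)
[90, 88, 88, 88, 89, 88, 93, 89, 88, 91, 87] [88.5, 90.5, 93.5, 94.3, 90.4, 98.4, 95.8, 92.4, 94.3, 97.5, 96.1, 94.1, 89.9, 89.7, 90.7, 90.0]
[[109, 21, 132], [163, 18, 126], [175, 57, 126], [176, 96, 125], [168, 21, 120], [109, 15, 133], [7, 54, 123], [7, 66, 124], [3, 36, 126], [176, 17, 121], [105, 4, 120], [14, 182, 119]]
red (((599.78271484375, -26.449264526367188), (152.38720703125, 81.398193359375), 87.07783508300781), np.float64(94.85882283799401), 1673) [[555.0, -100.0], [637.0, -105.0], [644.0, 48.0], [563.0, 52.0]]
blue (((480.595703125, 27.98311996459961), (151.60992431640625, 81.40374755859375), 87.35237121582031), np.float64(95.00890372469928), 1685) [[436.0, -46.0], [518.0, -50.0], [525.0, 102.0], [443.0, 106.0]]
polish_pink [([143.6, 156.0, 18.5, 17.7], 0.59)]
polish_plum [([137.8, 184.1, 18.2, 13.2], 0.7)]
```

View pics/crop.png

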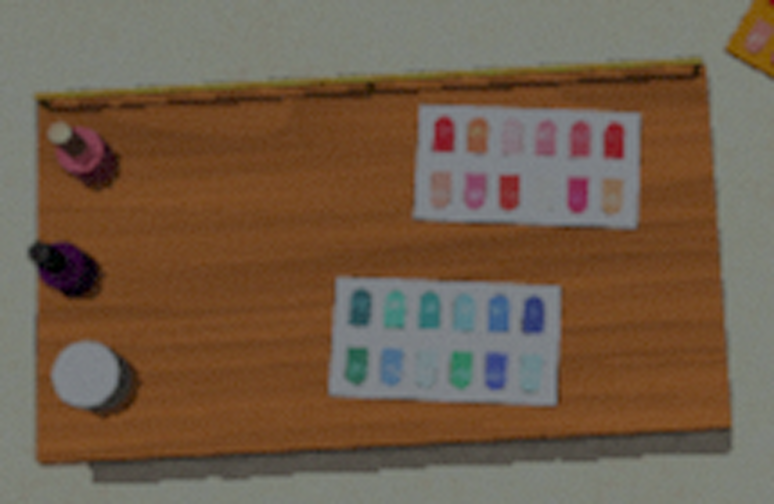

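The crop shows the white red/pink board at crop (525,165), askew about 6° to the ledge. The blue-green board is at (445,340). The plan is to set the fingers about 50 mm apart as a two-point pusher squared to the ledge, lower them behind the board's +y end, and push about 100 mm.

Request:
{"api": "send_rows", "payload": {
  "targets": [
    {"gripper": -0.2,"az": -7},
    {"gripper": -0.2,"az": -7},
    {"gripper": -0.2,"az": -7},
    {"gripper": -0.2,"az": -7},
    {"gripper": -0.2,"az": -7}
  ]
}}

```text
$.targets[0]: bad value
```

Request:
{"api": "send_rows", "payload": {
  "targets": [
    {"gripper": -0.2,"az": -7},
    {"gripper": -0.2,"az": -7},
    {"gripper": -0.2,"az": -7},
    {"gripper": -0.2,"az": -7},
    {"gripper": -0.2,"az": -7}
  ]
}}

```text
$.targets[0]: bad value
```

Request:
{"api": "send_rows", "payload": {
  "targets": [
    {"gripper": -0.2,"az": -7},
    {"gripper": -0.2},
    {"gripper": -0.2}
  ]
}}

```text
$.targets[0]: bad value
```

Request:
{"api": "send_rows", "payload": {
  "targets": [
    {"gripper": -0.2,"x": 0,"y": 0,"z": 0,"ax": 0,"ay": 0,"az": -7},
    {"gripper": -0.2,"x": 0,"y": 0,"z": 0,"ax": 0,"ay": 0,"az": -7},
    {"gripper": -0.2,"x": 0,"y": 0,"z": 0,"ax": 0,"ay": 0,"az": -7},
    {"gripper": -0.2,"x": 0,"y": 0,"z": 0,"ax": 0,"ay": 0,"az": -7},
    {"gripper": -0.2,"x": 0,"y": 0,"z": 0,"ax": 0,"ay": 0,"az": -7}
  ]
}}

```text
clock: 1.17
position: [169.0, -601.7, 231.3]
ee_rot: [-0.431, 0.902, -0.0, 0.0]
contact_force: [0.0, -0.2, -0.1]
gripper_width: 51.6
grasp_force: 0.0
```

Request:
{"api": "send_rows", "payload": {
  "targets": [
    {"gripper": -0.2,"x": 0,"y": 0,"z": 0,"ax": 0,"ay": 0,"az": -7},
    {"gripper": -0.2,"x": 0,"y": 0,"z": 0,"ax": 0,"ay": 0,"az": -7},
    {"gripper": -0.2,"x": 0,"y": 0,"z": 0,"ax": 0,"ay": 0,"az": -7},
    {"gripper": -0.2,"x": 0,"y": 0,"z": 0,"ax": 0,"ay": 0,"az": -7},
    {"gripper": -0.2,"x": 0,"y": 0,"z": 0,"ax": 0,"ay": 0,"az": -7}
  ]
}}

```text
clock: 1.58
position: [169.0, -601.7, 231.3]
ee_rot: [-0.682, 0.731, -0.0, 0.0]
contact_force: [0.7, -0.2, 0.5]
gripper_width: 51.4
grasp_force: 0.0
```

Request:
{"api": "send_rows", "payload": {
  "targets": [
    {"gripper": -0.2,"x": 0,"y": 0,"z": 0,"ax": 0,"ay": 0,"az": -7},
    {"gripper": -0.2,"x": -3.37,"y": -2.3,"z": 0,"ax": 0,"ay": 0,"az": 0},
    {"gripper": -0.2,"x": -3.37,"y": -2.3,"z": 0,"ax": 0,"ay": 0,"az": 0},
    {"gripper": -0.2,"x": -3.37,"y": -2.3,"z": 0,"ax": 0,"ay": 0,"az": 0},
    {"gripper": -0.2,"x": -3.37,"y": -2.3,"z": 0,"ax": 0,"ay": 0,"az": 0}
  ]
}}

```text
clock: 2.0
position: [255.0, -461.4, 231.2]
ee_rot: [0.723, -0.691, 0.0, 0.0]
contact_force: [2.7, 0.2, -0.5]
gripper_width: 51.3
grasp_force: 0.0
```

Request:
{"api": "send_rows", "payload": {
  "targets": [
    {"gripper": -0.2,"x": -3.37,"y": -2.3,"z": 0,"ax": 0,"ay": 0,"az": 0},
    {"gripper": -0.2,"x": -3.37,"y": -2.3,"z": 0,"ax": 0,"ay": 0,"az": 0},
    {"gripper": -0.2,"x": -3.37,"y": -2.3,"z": 0,"ax": 0,"ay": 0,"az": 0},
    {"gripper": -0.2,"x": -3.37,"y": -2.3,"z": 0,"ax": 0,"ay": 0,"az": 0},
    {"gripper": -0.2,"x": -3.37,"y": -2.3,"z": 0,"ax": 0,"ay": 0,"az": 0}
  ]
}}

```text
clock: 2.42
position: [362.2, -287.2, 231.7]
ee_rot: [0.723, -0.69, 0.0, -0.0]
contact_force: [1.2, -0.3, -0.6]
gripper_width: 51.1
grasp_force: 0.0
```

Request:
{"api": "send_rows", "payload": {
  "targets": [
    {"gripper": -0.2,"x": -3.37,"y": -2.3,"z": 0,"ax": 0,"ay": 0,"az": 0},
    {"gripper": -0.2,"x": -3.37,"y": -2.3,"z": 0,"ax": 0,"ay": 0,"az": 0},
    {"gripper": -0.2,"x": -3.37,"y": -2.3,"z": 0,"ax": 0,"ay": 0,"az": 0},
    {"gripper": -0.2,"x": -3.37,"y": -2.3,"z": 0,"ax": 0,"ay": 0,"az": 0},
    {"gripper": -0.2,"x": -3.37,"y": -2.3,"z": 0,"ax": 0,"ay": 0,"az": 0}
  ]
}}

```text
clock: 2.83
position: [469.2, -113.3, 231.9]
ee_rot: [0.724, -0.69, 0.0, -0.0]
contact_force: [0.4, -1.4, -0.2]
gripper_width: 51.1
grasp_force: 0.0
```

Request:
{"api": "send_rows", "payload": {
  "targets": [
    {"gripper": -0.2,"x": -3.37,"y": -2.3,"z": 0,"ax": 0,"ay": 0,"az": 0},
    {"gripper": -0.2,"x": -3.37,"y": -2.3,"z": 0,"ax": 0,"ay": 0,"az": 0},
    {"gripper": -0.2,"x": -3.37,"y": -2.3,"z": 0,"ax": 0,"ay": 0,"az": 0},
    {"gripper": -0.2,"x": -3.37,"y": -2.3,"z": 0,"ax": 0,"ay": 0,"az": 0},
    {"gripper": -0.2,"x": 0,"y": 0,"z": 0,"ax": 0,"ay": 0,"az": 0}
  ]
}}

```text
clock: 3.25
position: [557.6, 28.7, 230.9]
ee_rot: [0.725, -0.688, 0.001, -0.001]
contact_force: [0.9, -1.8, -0.7]
gripper_width: 51.2
grasp_force: 0.0
```

Request:
{"api": "send_rows", "payload": {
  "targets": [
    {"gripper": -0.2,"x": -3.2,"y": -2.1,"z": 0,"ax": 0,"ay": 0,"az": 0},
    {"gripper": -0.2,"x": -3.2,"y": -2.1,"z": 0,"ax": 0,"ay": 0,"az": 0},
    {"gripper": -0.2,"x": 0,"y": 0,"z": 0,"ax": 0,"ay": 0,"az": 0},
    {"gripper": -0.2,"x": 0,"y": 0,"z": 3,"ax": 0,"ay": 0,"az": 0},
    {"gripper": -0.2,"x": 0,"y": 0,"z": 3,"ax": 0,"ay": 0,"az": 0}
  ]
}}

```text
clock: 3.67
position: [594.7, 90.9, 172.4]
ee_rot: [0.724, -0.69, 0.001, -0.003]
contact_force: [-0.6, 0.0, -1.2]
gripper_width: 51.5
grasp_force: 0.0
```

Request:
{"api": "send_rows", "payload": {
  "targets": [
    {"gripper": -0.2,"x": 0,"y": 0,"z": 3,"ax": 0,"ay": 0,"az": 0},
    {"gripper": -0.2,"x": 0,"y": 0,"z": 2,"ax": 0,"ay": 0,"az": 0},
    {"gripper": -0.2,"x": 0,"y": 0,"z": 0,"ax": 0,"ay": 0,"az": 0},
    {"gripper": -0.2,"x": 0,"y": 0,"z": 0,"ax": 0,"ay": 0,"az": 0}
  ]
}}

```text
clock: 4.0
position: [592.9, 89.3, 120.8]
ee_rot: [0.724, -0.69, -0.0, 0.001]
contact_force: [-0.4, 0.1, -0.2]
gripper_width: 51.4
grasp_force: 0.0
```

```bash
python3 - <<'E'
from h import *
im,d=arm.get_image("top"); a=im[110:260,180:345]
im2,_=arm.get_image("side"); b=im2[150:270,190:340]
f=lambda x:cv2.resize(x,(400,360),interpolation=cv2.INTER_CUBIC)
cv2.imwrite("pics/down.png",np.hstack([f(a),f(b)])[:,:,::-1])
s=arm.read_state();print(s["position"],s["ee_rot"],s["contact_force"])
E
```

```text
[594.4207704   89.85661361 123.21686041] [ 0.72366056 -0.6901539   0.0009661  -0.00143147] [0.74760436 0.19741001 0.50837537]
```

View pics/down.png

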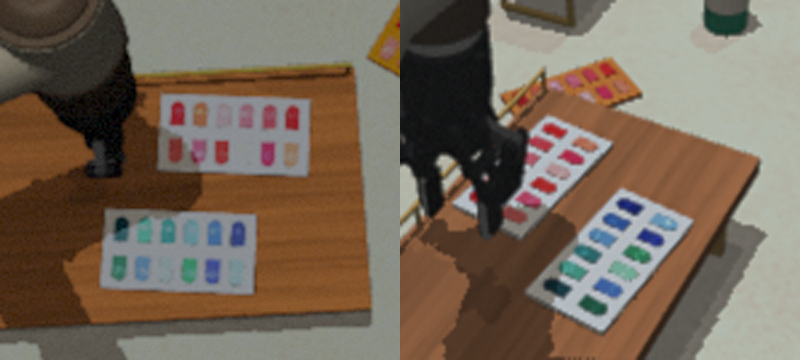

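The left crop shows the front finger at (100,170), behind the board's left end and clear of the blue board. The side crop shows both fingers straddling the lane. Next I lower to feel the ledge.

Request:
{"api": "send_rows", "payload": {
  "targets": [
    {"gripper": -0.2,"x": 0,"y": 0,"z": 1.5,"ax": 0,"ay": 0,"az": 0},
    {"gripper": -0.2,"x": 0,"y": 0,"z": 0.8,"ax": 0,"ay": 0,"az": 0},
    {"gripper": -0.2,"x": 0,"y": 0,"z": 0.3,"ax": 0,"ay": 0,"az": 0},
    {"gripper": -0.2,"x": 0,"y": 0,"z": 0,"ax": 0,"ay": 0,"az": 0},
    {"gripper": -0.2,"x": 0,"y": 0,"z": 0,"ax": 0,"ay": 0,"az": 0}
  ]
}}

```text
clock: 4.52
position: [593.5, 89.6, 96.1]
ee_rot: [0.724, -0.69, 0.0, -0.0]
contact_force: [0.9, -0.1, 0.1]
gripper_width: 51.3
grasp_force: 0.0
```

Request:
{"api": "send_rows", "payload": {
  "targets": [
    {"gripper": -0.2,"x": 0,"y": 0,"z": 0.1,"ax": 0,"ay": 0,"az": 0},
    {"gripper": -0.2,"x": 0,"y": 0,"z": 0.1,"ax": 0,"ay": 0,"az": 0},
    {"gripper": -0.2,"x": 0,"y": 0,"z": 0,"ax": 0,"ay": 0,"az": 0}
  ]
}}

```text
clock: 4.77
position: [593.2, 89.6, 93.5]
ee_rot: [0.723, -0.69, 0.0, -0.0]
contact_force: [-0.7, 0.3, -0.2]
gripper_width: 51.5
grasp_force: 0.0
```

Request:
{"api": "send_rows", "payload": {
  "targets": [
    {"gripper": -0.2,"x": 0,"y": 0,"z": 0.1,"ax": 0,"ay": 0,"az": 0},
    {"gripper": -0.2,"x": 0,"y": 0,"z": 0.1,"ax": 0,"ay": 0,"az": 0},
    {"gripper": -0.2,"x": 0,"y": 0,"z": 0,"ax": 0,"ay": 0,"az": 0}
  ]
}}

```text
clock: 5.02
position: [592.9, 89.5, 91.1]
ee_rot: [0.723, -0.69, -0.0, 0.0]
contact_force: [0.9, 0.4, -0.2]
gripper_width: 51.2
grasp_force: 0.0
```

Request:
{"api": "send_rows", "payload": {
  "targets": [
    {"gripper": -0.2,"x": 0,"y": 0,"z": 0.1,"ax": 0,"ay": 0,"az": 0},
    {"gripper": -0.2,"x": 0,"y": 0,"z": 0.1,"ax": 0,"ay": 0,"az": 0},
    {"gripper": -0.2,"x": 0,"y": 0,"z": 0,"ax": 0,"ay": 0,"az": 0}
  ]
}}

```text
clock: 5.27
position: [592.9, 89.5, 89.0]
ee_rot: [0.723, -0.69, -0.0, 0.0]
contact_force: [-0.8, -0.3, 0.2]
gripper_width: 51.3
grasp_force: 0.0
```

Request:
{"api": "send_rows", "payload": {
  "targets": [
    {"gripper": -0.2,"x": 0,"y": 0,"z": 0.1,"ax": 0,"ay": 0,"az": 0},
    {"gripper": -0.2,"x": 0,"y": 0,"z": 0,"ax": 0,"ay": 0,"az": 0},
    {"gripper": -0.2,"x": 0,"y": 0,"z": 0,"ax": 0,"ay": 0,"az": 0}
  ]
}}

```text
clock: 5.52
position: [593.0, 89.5, 88.2]
ee_rot: [0.723, -0.69, -0.0, 0.0]
contact_force: [0.3, -1.2, 0.0]
gripper_width: 51.4
grasp_force: 0.0
```

Request:
{"api": "send_rows", "payload": {
  "targets": [
    {"gripper": -0.2,"x": 0,"y": 0,"z": 0.1,"ax": 0,"ay": 0,"az": 0},
    {"gripper": -0.2,"x": 0,"y": 0,"z": 0,"ax": 0,"ay": 0,"az": 0},
    {"gripper": -0.2,"x": 0,"y": 0,"z": 0,"ax": 0,"ay": 0,"az": 0}
  ]
}}

```text
clock: 5.77
position: [593.0, 89.5, 87.3]
ee_rot: [0.723, -0.69, -0.0, 0.0]
contact_force: [0.1, -0.2, 0.4]
gripper_width: 51.2
grasp_force: 0.0
```

Request:
{"api": "send_rows", "payload": {
  "targets": [
    {"gripper": -0.2,"x": 0,"y": 0,"z": 0.1,"ax": 0,"ay": 0,"az": 0},
    {"gripper": -0.2,"x": 0,"y": 0,"z": 0,"ax": 0,"ay": 0,"az": 0},
    {"gripper": -0.2,"x": 0,"y": 0,"z": 0,"ax": 0,"ay": 0,"az": 0}
  ]
}}

```text
clock: 6.02
position: [593.2, 89.6, 86.9]
ee_rot: [0.724, -0.69, 0.0, -0.0]
contact_force: [-0.5, 0.2, 4.1]
gripper_width: 51.5
grasp_force: 1.9
```

The ledge is felt at TCP z≈87. I raise 2 mm and push.

Request:
{"api": "send_rows", "payload": {
  "targets": [
    {"gripper": -0.2,"x": 0,"y": 0,"z": -0.25,"ax": 0,"ay": 0,"az": 0},
    {"gripper": -0.2,"x": 0,"y": 0,"z": 0,"ax": 0,"ay": 0,"az": 0},
    {"gripper": -0.2,"x": 0.6,"y": 0,"z": 0,"ax": 0,"ay": 0,"az": 0},
    {"gripper": -0.2,"x": 0.6,"y": 0,"z": 0,"ax": 0,"ay": 0,"az": 0},
    {"gripper": -0.2,"x": 0.6,"y": 0,"z": 0,"ax": 0,"ay": 0,"az": 0}
  ]
}}

```text
clock: 6.43
position: [593.7, 70.9, 88.5]
ee_rot: [0.723, -0.69, -0.0, 0.0]
contact_force: [0.3, -0.6, -0.9]
gripper_width: 51.1
grasp_force: 0.0
```

Request:
{"api": "send_rows", "payload": {
  "targets": [
    {"gripper": -0.2,"x": 0.6,"y": 0,"z": 0,"ax": 0,"ay": 0,"az": 0},
    {"gripper": -0.2,"x": 0.6,"y": 0,"z": 0,"ax": 0,"ay": 0,"az": 0},
    {"gripper": -0.2,"x": 0.6,"y": 0,"z": 0,"ax": 0,"ay": 0,"az": 0},
    {"gripper": -0.2,"x": 0.6,"y": 0,"z": 0,"ax": 0,"ay": 0,"az": 0},
    {"gripper": -0.2,"x": 0.6,"y": 0,"z": 0,"ax": 0,"ay": 0,"az": 0}
  ]
}}

```text
clock: 6.85
position: [595.3, 40.9, 88.7]
ee_rot: [0.723, -0.69, -0.0, 0.0]
contact_force: [0.4, -0.2, 0.1]
gripper_width: 51.1
grasp_force: 0.3
```

Request:
{"api": "send_rows", "payload": {
  "targets": [
    {"gripper": -0.2,"x": 0.6,"y": 0,"z": 0,"ax": 0,"ay": 0,"az": 0},
    {"gripper": -0.2,"x": 0.6,"y": 0,"z": 0,"ax": 0,"ay": 0,"az": 0},
    {"gripper": -0.2,"x": 0.6,"y": 0,"z": 0,"ax": 0,"ay": 0,"az": 0},
    {"gripper": -0.2,"x": 0,"y": 0,"z": 0,"ax": 0,"ay": 0,"az": 0}
  ]
}}

```text
clock: 7.18
position: [596.2, 22.5, 88.8]
ee_rot: [0.723, -0.691, 0.0, 0.0]
contact_force: [-0.4, 0.8, -0.2]
gripper_width: 51.4
grasp_force: 0.0
```

```bash
cat >> h.py <<'E'
def meas(pic):
    im,d,P,hsv,L,w=plates(); s=hsv
    im2,_=arm.get_image("side")
    f=lambda x:cv2.resize(x,(400,360),interpolation=cv2.INTER_CUBIC)
    cv2.imwrite(pic,np.hstack([f(im[110:260,180:345]),f(im2[150:270,190:340])])[:,:,::-1])
    C=np.array([536.8,76.3]);a=np.radians(2.87);R=np.array([[np.cos(a),-np.sin(a)],[np.sin(a),np.cos(a)]])
    Q=(P[...,:2]-C)@R
    for nm,lo,hi in(("red",5,112),("blue",-118,5)):
        m=(s[...,1]<90)&(s[...,2]>90)&(P[...,2]>82)&(P[...,2]<104)&(Q[...,0]>lo)&(Q[...,0]<hi)&(Q[...,1]>-330)&(Q[...,1]<150)
        n,lab,st,_=cv2.connectedComponentsWithStats(m.astype(np.uint8)); k=1+np.argmax(st[1:,4])
        q=Q[lab==k].astype(np.float32); print(nm,cv2.minAreaRect(q),q.min(0),q.max(0),len(q))
    st=arm.read_state();print((st["position"][:2]-C)@R,st["position"][2],st["contact_force"],st["clock"])
E
python3 -c "
from h import *
meas('pics/p1.png')"
```

```text
red ((65.05038452148438, -144.02505493164062), (151.08517456054688, 81.7648696899414), 89.27437591552734) [  23.941439 -219.78543 ] [106.05579 -68.13031] 1502
blue ((-58.30583190917969, -45.64759826660156), (151.24264526367188, 81.66404724121094), 84.44497680664062) [-104.84187 -122.76379] [-13.370233  32.495644] 1687
[ 56.73009551 -55.95341623] 88.90080877412986 [-0.78235243 -0.08669243 -0.68828952] 7.2833
```

View pics/p1.png

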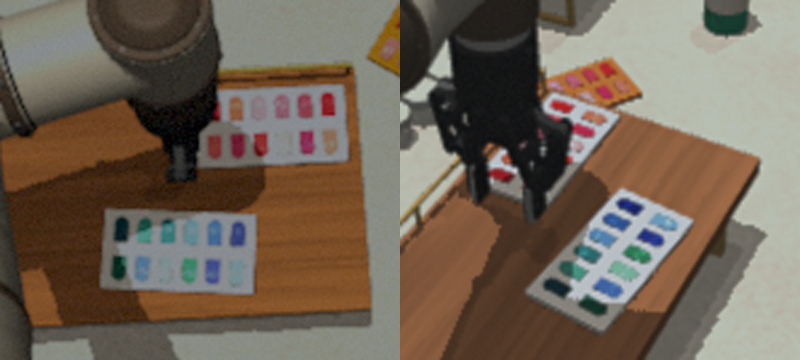

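The board is now nearly square (0.7° off), centred at ledge (65,-144), and the blue board is unmoved. It needs about 61 mm more.

Request:
{"api": "send_rows", "payload": {
  "targets": [
    {"gripper": -0.2,"x": 0.6,"y": 0,"z": 0,"ax": 0,"ay": 0,"az": 0},
    {"gripper": -0.2,"x": 0.6,"y": 0,"z": 0,"ax": 0,"ay": 0,"az": 0},
    {"gripper": -0.2,"x": 0.6,"y": 0,"z": 0,"ax": 0,"ay": 0,"az": 0},
    {"gripper": -0.2,"x": 0.6,"y": 0,"z": 0,"ax": 0,"ay": 0,"az": 0},
    {"gripper": -0.2,"x": 0.6,"y": 0,"z": 0,"ax": 0,"ay": 0,"az": 0}
  ]
}}

```text
clock: 7.7
position: [597.7, -6.9, 88.9]
ee_rot: [0.723, -0.69, 0.0, -0.0]
contact_force: [0.8, 0.9, 0.9]
gripper_width: 51.2
grasp_force: 0.5
```

Request:
{"api": "send_rows", "payload": {
  "targets": [
    {"gripper": -0.2,"x": 0.6,"y": 0,"z": 0,"ax": 0,"ay": 0,"az": 0},
    {"gripper": -0.2,"x": 0.6,"y": 0,"z": 0,"ax": 0,"ay": 0,"az": 0},
    {"gripper": -0.2,"x": 0.6,"y": 0,"z": 0,"ax": 0,"ay": 0,"az": 0},
    {"gripper": -0.2,"x": 0.4,"y": 0,"z": 0,"ax": 0,"ay": 0,"az": 0},
    {"gripper": -0.2,"x": 0,"y": 0,"z": 0,"ax": 0,"ay": 0,"az": 0}
  ]
}}

```text
clock: 8.12
position: [598.5, -29.3, 88.8]
ee_rot: [0.723, -0.691, -0.0, 0.0]
contact_force: [-0.1, 0.3, -0.0]
gripper_width: 51.1
grasp_force: 0.0
```

```bash
python3 -c "
from h import *
meas('pics/p2.png')"
```

```text
red ((63.89773178100586, -195.9717559814453), (145.493896484375, 81.70501708984375), 89.6954116821289) [  22.945848 -268.76398 ] [ 104.53213  -123.018364] 1384
blue ((-58.973731994628906, -45.833351135253906), (150.90969848632812, 80.79798126220703), 84.5004653930664) [-104.78832  -122.748184] [-13.8012295  32.093643 ] 1577
[  56.25619021 -107.98510148] 88.64496302044661 [ 0.38447858 -0.18043995 -0.01327175] 8.2167
```

View pics/p2.png

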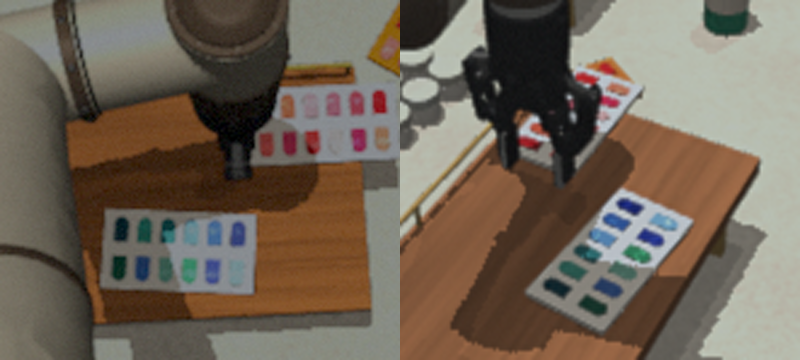

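The board's free end is about 40 mm past the edge and straight (0.3°). I push the last 10 mm, back off, rise, and look unobstructed.

Request:
{"api": "send_rows", "payload": {
  "targets": [
    {"gripper": -0.2,"x": 0.5,"y": 0,"z": 0,"ax": 0,"ay": 0,"az": 0},
    {"gripper": -0.2,"x": 0.5,"y": 0,"z": 0,"ax": 0,"ay": 0,"az": 0},
    {"gripper": -0.2,"x": 0,"y": 0,"z": 0,"ax": 0,"ay": 0,"az": 0},
    {"gripper": -0.2,"x": -1,"y": 0,"z": 0,"ax": 0,"ay": 0,"az": 0},
    {"gripper": -0.2,"x": -1.5,"y": 0,"z": -0.5,"ax": 0,"ay": 0,"az": 0}
  ]
}}

```text
clock: 8.63
position: [597.0, -13.8, 92.8]
ee_rot: [0.723, -0.691, -0.001, 0.001]
contact_force: [-0.7, 0.1, 0.5]
gripper_width: 51.2
grasp_force: 0.0
```

Request:
{"api": "send_rows", "payload": {
  "targets": [
    {"gripper": -0.2,"x": -2,"y": 0,"z": -2,"ax": 0,"ay": 0,"az": 0},
    {"gripper": -0.2,"x": -2,"y": 0,"z": -3,"ax": 0,"ay": 0,"az": 0},
    {"gripper": -0.2,"x": -2.5,"y": 0,"z": -3,"ax": 0,"ay": 0,"az": 0},
    {"gripper": -0.2,"x": -2.5,"y": 2,"z": -2.5,"ax": 0,"ay": 0,"az": 0},
    {"gripper": -0.2,"x": -2.5,"y": 2.5,"z": -2,"ax": 0,"ay": 0,"az": 0}
  ]
}}

```text
clock: 9.05
position: [548.4, 101.4, 220.8]
ee_rot: [0.723, -0.69, 0.001, -0.001]
contact_force: [0.2, 0.9, 0.5]
gripper_width: 51.0
grasp_force: 0.0
```

Request:
{"api": "send_rows", "payload": {
  "targets": [
    {"gripper": -0.2,"x": -2.5,"y": 3,"z": 0,"ax": 0,"ay": 0,"az": 0},
    {"gripper": -0.2,"x": -2.5,"y": 3,"z": 0,"ax": 0,"ay": 0,"az": 0},
    {"gripper": -0.2,"x": -2.5,"y": 3,"z": 0,"ax": 0,"ay": 0,"az": 0},
    {"gripper": -0.2,"x": 0,"y": 0,"z": 0,"ax": 0,"ay": 0,"az": 0},
    {"gripper": -0.2,"x": 0,"y": 0,"z": 0,"ax": 0,"ay": 0,"az": 0}
  ]
}}

```text
clock: 9.47
position: [452.7, 171.7, 219.5]
ee_rot: [0.725, -0.689, 0.0, -0.001]
contact_force: [0.4, 1.5, -0.7]
gripper_width: 51.2
grasp_force: 0.0
```

```bash
python3 -c "
from h import *
meas('pics/p3.png')"
```

```text
red ((64.26087951660156, -203.70619201660156), (150.3002166748047, 81.89510345458984), 89.71142578125) [  23.294537 -278.72272 ] [ 105.52026 -128.47878] 1649
blue ((-58.40098190307617, -45.428184509277344), (151.8524169921875, 81.8302001953125), 84.43241882324219) [-104.772224 -122.75513 ] [-13.869895  32.483757] 1777
[-77.65998961  98.27408563] 219.12021583522744 [ 0.43434271 -0.8914706   0.1530078 ] 9.5667
```

View pics/p3.png

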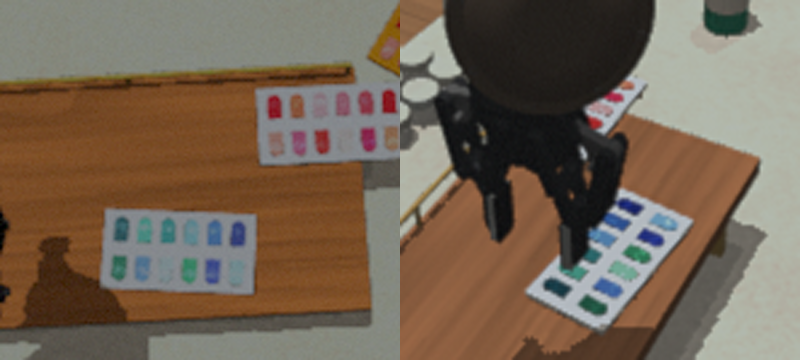

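The board overhangs about 48.7 mm of its 150 mm (about a third), is 0.3° off straight and lies flat. The blue board is unmoved, and the gripper hangs clear in the air.

```bash
python3 -c "
from bench import arm
print(arm.job_done())"
```

```text
the job is handed in; nothing more can be done
None
```

The red/pink board now sticks out about 49 mm (a third of its length) past the ledge's free end, flat and within about 0.3° of straight; the blue-green board measured the same before and after, and the job is handed in.

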